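Quarter-turn warp check of a fired dish

ROBOT

A 7-joint arm with a two-finger parallel gripper is mounted at the origin on the work surface. World frame = base frame: x ahead of the robot, y to its left, z up, the work surface at z = 0. Lengths are in mm, angles in rad, forces in N, time in s.
With the tool pointing down it reaches from about 350 to 900 mm from the base axis. Payload 19.9 kg.
Tool frame: the origin (TCP) lies between the finger pads; the fingertips stand 14 mm ahead of it and the grasp point (between the pads) lies 5 mm behind it; x points along the fingers, z is the direction in which the jaws open and shut, and the axes are right-handed (so a half turn about x gives the same grasp; the last joint's range is limited). The gripper opens to 94 mm and grips with 3 to 60 N. Pads are 16 mm wide; open, the fingers measure 119 mm over their backs; the gripper's body (75 mm by 177 mm) begins 78 mm behind the grasp point.
Start: joints at [1.28, 0.417, -0.01, 1.614, 0.005, 1.111, -0.053], TCP at [154.502, -605.582, 219.425] pointing down, gripper open.
Joint ranges: [-2.81, 2.81], [-0.39, 2.02], [-1.27, 1.25], [0.06, 2.57], [-1.19, 4.33], [0.19, 2], [-2.82, 2.82]. Speed limits (rad/s): [1.89, 1.89, 2.39, 2.39, 3.01, 3.01, 3.01].

INTERFACE

Orientations are given as a unit quaternion [x, y, z, w].
In Python, from cell import ctrl, vision, nets gives the robot as it stands.
- The arm moves only by the shell command python3 -m inch 'ROWS' [FORCE]. ROWS is JSON, a list of rows, each an object with "jaw": the closure, from -1 (fully open) to 1 (shut); "slide": the shift along the tool's x, y, z in units of 50 mm (1.0 is 50 mm), a list of three; "rot": the turn, a rotation vector about the tool's x, y, z in units of 6 degrees (1.0 is 6 degrees), a list of three. In form: [{"jaw": jaw, "slide": [tx, ty, tz], "rot": [wx, wy, wz]}, ...]. A call has 1 to 10 rows; each row shifts and turns the commanded pose from where the row before left it, along the tool's axes as they then stand; what a row does not reach is not made up. A row lasts 1/8 s, in which the tool goes at most 62.5 mm and 10.7 degrees, less where a joint would pass 70% of its speed; a pose out of reach is approached as far as the arm can. A call is refused whole if a number of a shift passes 1 or a number of a turn 1, either way. A call with a gripper value outside its range is refused whole. The fingers move at their own pace and stop on an object; FORCE is the grip in N (left out, the last holds). Time passes only in rows, so rows that do not move let the fingers close. It gives the time, the measured TCP pose, the force and the opening at its end, in the units of the state.
- ctrl.sense(): the state, without advancing time (a new reading comes with each control period).
- vision.grab_frame(name): name is "scene" or "top" or "wrist"; returns a dict with "color" (420x560x3 uint8, red, green, blue), "fovy" (degrees; the focal length in pixels is half the picture's height over the tangent of half this angle, whatever the lens; pixels are square), "cx", "cy" (the principal point, pixels), "rvec" (rotation vector, rad) and "tvec" (3), from world to camera coordinates, as OpenCV has them. Camera axes: x right, y down, z forward; pixel columns grow to the right and rows downward; lengths in mm; the calibration is good to about 2 mm. A picture is of the moment at which its call begins. There is no depth.
- ctrl.finish_job(): hands the job in, once; it reports no verdict.
Trained networks look in the newest picture that a camera, given by its name, has taken for a name from the list of things; names that differ only in an ending like _2 or _b are one class to them, and where a whole thing is asked for, a point or a joint stands for the part that bears it (a point fixed in the world has none). Each returns a list of dicts, best first, with "p" (0 to 1); they miss things now and then, are a little off and sometimes report something else, mostly with a low value. They report only what shows in the picture. A call takes as long as a camera call. They do not tell look-alikes from the thing itself.
- nets.find_in(camera, query): "centre" ([row, column] in pixels, amid what is visible of it).
- nets.pinpoint(camera, query): "centre" ([row, column] in pixels: a listed point, or the origin of a listed thing).
The state is a dict: "time": time; "joint_pos": joint angles; "joint_velocities": joint speeds; "joint_efforts": joint torques, N m; "ee_pos": TCP position; "tcp_rot": TCP orientation; "wrist_force": force on the tool from outside, world axes, zero at the start; "ft_torque": the same for the moment, N m; "width": finger opening in mm.
Only numpy, scipy, OpenCV 4.12 (cv2) and the standard library are available. Lean on these libraries where they do the work, as an engineer would, in place of code of your own. Each camera call takes 0.05 s, during which the arm holds its last target. There are 200 camera calls.

TASK

A fired dish with a loose marble in it waits in its blue tray: lift the clear dome lid off by its knob and set it down gently, knob up, in the middle of the empty round wooden bat. Then take the dish by its handle, lift it about a hand's breadth up out of the tray without turning it, and only then turn it in the air a quarter turn, either way, keeping it level and moving so smoothly that the marble, which you must not touch, never leaves the dark glazed spot in the middle. Finish while still holding the dish up there, above or close by its tray, by its handle, level and still with the marble centred, so that I can sight across its rim for warping; leave everything else on the table alone.

Things in the scene. Friction and masses are not known exactly. Their poses are not given: they have to be found in the camera images.
- tray: Shallow round blue plastic tray, fixed, 236 mm in diameter, rim 20 mm above the table, cork floor 12 mm above it; origin at the centre of its underside. Two small flat blue lugs stick out at its +x and -x sides, to 138 mm. At the start the dish's handle points along the tray's +x axis.
- bat: Round brown wooden throwing bat, fixed, empty, 270 mm in diameter, 12 mm thick, flat on the table; origin at the centre of its underside. Tray and bat stand on opposite sides, left and right, and may be swapped.
- bat_top (a point): Centre of the bat's upper face.
- lid: Clear plastic dome lid with a blue band round its lower rim and a blue knob on top, loose, about 0.26 kg (may differ by a quarter), 203 mm in diameter, hollow, 70 mm high to the top of the dome, 108 mm to the top of the knob; origin at the centre of its lower rim. At the start it stands on the tray's floor, inside its rim, over the dish.
- lid_knob (a point): Centre of the head of the lid's knob, 97 mm above the lid's lower rim, on the lid's axis. The head is a round upright cylinder of 29 mm diameter, from 86 to 108 mm above the rim, on a thinner neck.
- dish: Round terracotta dish, loose, about 0.19 kg (may differ by a quarter), 131 mm across the rim, 40 mm high; origin at the centre of its underside, +x towards its one handle, +z up. It stands on the tray's floor, its axis 20 mm off the tray's centre, away from the handle. The well slopes down to its middle all round at 4 degrees.
- dish_handle (a point): Grip point amid the handle, 85 mm from the dish's axis along its +x, 33.5 mm above its underside; axes as the dish's. The handle is a solid flat lug from the rim out to 106 mm from the axis, 28 mm wide with upright parallel sides (grip across it, along the dish's y), 13 mm thick, 27 to 40 mm above the underside.
- dish_well (a point): Lowest point of the well, on the dish's axis, 10 mm above its underside, in the middle of a dark blue glazed spot of 40 mm diameter; axes as the dish's.
- marble: Yellow glass marble, loose, 25 mm in diameter, 20 g, resting in the middle of the dish; it rolls easily.
- marble_center (a point): Centre of the marble; 12.5 mm above the well's lowest point when it is at rest in the middle.
- star_cutter: Bystander, loose, to be left alone: steel star-shaped clay cutter, 68 mm across, 22 mm high, lying open on the table between tray and bat; origin at the centre of its underside.
- star_cutter_small: Bystander, loose, to be left alone: smaller steel star cutter, 52 mm across, 20 mm high, also between tray and bat; origin at the centre of its underside.
- marker_pink: Bystander, loose, to be left alone: white marker pen with pink cap, 140 mm long, 13 mm thick, lying at one side; origin at the centre of its underside.
- marker_blue: Bystander, loose, to be left alone: white marker pen with blue cap, 140 mm long, 13 mm thick, lying at the other side; origin at the centre of its underside.
- scissors: Bystander, loose, to be left alone: black-handled scissors, 160 mm long, lying flat beyond tray and bat; origin at the centre of its underside.
- glaze_jar: Bystander, loose, to be left alone: green glaze jar with white cap, 60 mm across, 85 mm high, standing beyond tray and bat; origin at the centre of its underside.
- bisque_bowl: Bystander, loose, to be left alone: small buff bowl, 84 mm across, 45 mm high, standing beyond tray and bat; origin at the centre of its underside.
Not all that is in view belongs to the job. Leave any orange look-alike of the lid alone.

How it is judged (in metres and radians):
On the way, in this order (a step that is already met when the one before it is completed fails the run):
1. the lid stands knob up in the middle of the bat, let go (horizontal distance between lid_knob and bat_top below 0.035 m and z of lid_knob in the frame of bat_top below 0.103 m and angle between lid_knob's own z axis and vertical below 0.08 rad and contact force between lid and the fingers below 0.05 N and linear speed of lid below 0.02 m/s and contact force between lid and bat above 0.5 N), for 0.2 s.
2. the dish is lifted clear of the tray, not yet turned (height (world z) of dish_well above 0.065 m and angle between the x axis of dish and the x axis of tray, either way round below 0.3 rad and angle between dish_well's own z axis and vertical below 0.12 rad and contact force between dish and tray below 0.05 N and contact force between dish and the fingers above 1 N), for 0.2 s.
At the end, for the whole second after the job is handed in: The dish is held still by its handle, by the gripper alone, raised 58 mm or more, its axis within 200 mm of the tray's, level within 4.6 degrees, turned a quarter (11 degrees either side), marble at rest within 12 mm of the middle; the lid stands knob up, let go, within 35 mm of the bat's middle (horizontal distance between lid_knob and bat_top below 0.035 m and z of lid_knob in the frame of bat_top below 0.103 m and angle between each of lid_knob, dish_well's own z axis and vertical below 0.08 rad and contact force between lid and the fingers below 0.05 N and angle between the x axis of dish and the y axis of tray, either way round below 0.2 rad and horizontal distance between dish_well and tray below 0.2 m and height (world z) of dish_well above 0.08 m and horizontal distance between marble_center and dish_well below 0.012 m and distance between marble_center and dish_well below 0.02 m and distance between the grasp point and dish_handle below 0.035 m and contact force between dish and the fingers above 1 N and contact force between dish and tray below 0.05 N and contact force between dish and lid below 0.05 N and contact force between dish and bat below 0.05 N and contact force between dish and glaze_jar below 0.05 N and contact force between dish and bisque_bowl below 0.05 N and linear speed of dish below 0.02 m/s and angular speed of dish below 0.1 rad/s and linear speed of marble below 0.03 m/s); the arm keeps its last pose, push and grip.
It fails at once if the marble leaves the dark glazed spot in the middle of the dish (horizontal distance between marble_center and dish_well above 0.02 m).
It fails at once if the marble is touched by the robot (contact force between marble and the fingers above 0.05 N or contact force between marble and the arm above 0.05 N).
It fails at once if the dish is tipped by more than 8.6 degrees (angle between dish_well's own z axis and vertical above 0.15 rad).
It fails at once if the lid is banged down or dropped (linear speed of lid above 0.4 m/s and horizontal distance between lid_knob and bat_top below 0.1 m and z of lid_knob in the frame of bat_top below 0.135 m).
It fails at once if another thing on the table is shifted by more than 15 mm (distance of any of star_cutter, star_cutter_small, marker_pink, marker_blue, scissors, glaze_jar, bisque_bowl from where it was at the start of the episode above 0.015 m).
It also fails if it takes over 70 s, if anything falls off the work surface, if the arm or the gripper's body presses on something with over 40 N, if the wrist force passes 120 N, or if a joint passes its speed limit or range.

## Working session

There is one attempt and no reset: what is moved stays moved. The work goes in short steps, Python scripts to look and compute and a shell command to move; the robot and the scene stay as the last step left them, time stands still between calls to the robot, and variables do not carry over. Pictures are saved under pics/ and viewed, about 8 in all and at most 12, crops included, and the job is handed in when it is done.

```bash
mkdir -p pics; ls; cat > h.py <<'E'
import numpy as np, cv2
from scipy.spatial.transform import Rotation as R
from cell import ctrl, vision, nets
def cam(f):
    h=f["color"].shape[0]; fl=h/2/np.tan(np.radians(f["fovy"])/2)
    K=np.array([[fl,0,f["cx"]],[0,fl,f["cy"]],[0,0,1]])
    Rm=cv2.Rodrigues(np.array(f["rvec"],float))[0]; t=np.array(f["tvec"],float).ravel()
    return K,Rm,t
def ray(f,rc):
    K,Rm,t=cam(f); d=Rm.T@np.linalg.inv(K)@np.array([rc[1],rc[0],1.]); return -Rm.T@t,d
def at_z(f,rc,z):
    o,d=ray(f,rc); return o+d*(z-o[2])/d[2]
def px(f,p):
    K,Rm,t=cam(f); q=K@(Rm@np.array(p,float)+t); return (q[1]/q[2],q[0]/q[2])
def tri(l):
    A=np.zeros((3,3));b=np.zeros(3)
    for f,rc in l:
        o,d=ray(f,rc); d=d/np.linalg.norm(d); M=np.eye(3)-np.outer(d,d); A+=M;b+=M@o
    return np.linalg.solve(A,b)
def save(f,n,crop=None,s=1):
    im=f["color"][:,:,::-1]
    if crop: im=im[crop[0]:crop[1],crop[2]:crop[3]]
    cv2.imwrite("pics/"+n,cv2.resize(im,None,fx=s,fy=s,interpolation=cv2.INTER_CUBIC))
E
python3 - <<'E'
from h import *
np.set_printoptions(precision=1,suppress=True)
fs={c:vision.grab_frame(c) for c in("scene","top")}
cv2.imwrite("pics/a.png",cv2.resize(np.vstack([fs["scene"]["color"],fs["top"]["color"]])[:,:,::-1],None,fx=.71,fy=.71,interpolation=cv2.INTER_AREA))
Z=dict(tray=0,bat=0,bat_top=12,lid_knob=109,dish_handle=45.5,dish_well=22,marble_center=34.5,star_cutter=0,star_cutter_small=0,marker_pink=0,marker_blue=0,scissors=0,glaze_jar=0,bisque_bowl=0)
for q,z in Z.items():
  for c,f in fs.items():
    print(q,c,[(round(d["p"],2),np.round(d["centre"]),at_z(f,d["centre"],z)) for d in nets.pinpoint(c,q)[:3]])
s=ctrl.sense(); print(s["ee_pos"],R.from_quat(s["tcp_rot"]).as_matrix(),s["width"])
E
```

```text
pics
tray scene []
tray top []
bat scene [(0.97, array([217., 349.]), array([494.3, 214.2,   0. ])), (0.39, array([227., 185.]), array([ 366.1, -258.1,    0. ])), (0.21, array([265., 304.]), array([626. ,   6.6,   0. ]))]
bat top [(0.76, array([216., 212.]), array([488.2, 220.1,   0. ]))]
bat_top scene [(0.58, array([211., 346.]), array([476.1, 209.6,  12. ]))]
bat_top top [(0.83, array([215., 214.]), array([491.7, 209.7,  12. ]))]
lid_knob scene [(0.67, array([170., 161.]), array([ 211.8, -289.3,  109. ])), (0.56, array([229., 189.]), array([ 506. , -257.3,  109. ]))]
lid_knob top [(0.87, array([300., 378.]), array([ 214.9, -280.2,  109. ])), (0.74, array([202., 367.]), array([ 505. , -263.6,  109. ]))]
dish_handle scene []
dish_handle top [(0.73, array([200., 142.]), array([540.3, 431.7,  45.5]))]
dish_well scene []
dish_well top []
marble_center scene []
marble_center top []
star_cutter scene [(0.5, array([233., 287.]), array([493.1,  12.1,   0. ]))]
star_cutter top [(0.6, array([221., 274.]), array([467.8,  20.6,   0. ]))]
star_cutter_small scene [(0.64, array([265., 305.]), arra
[... 395 characters left out ...]
   0. ]))]
marker_blue top [(0.47, array([199., 142.]), array([551.2, 446. ,   0. ]))]
scissors scene [(0.9, array([305., 319.]), array([757.6, -12. ,   0. ]))]
scissors top [(0.77, array([138., 281.]), array([739.7, -10.9,   0. ]))]
glaze_jar scene [(0.9, array([337., 214.]), array([ 754.5, -264.8,    0. ])), (0.52, array([258., 196.]), array([ 501.6, -253.2,    0. ]))]
glaze_jar top [(0.97, array([134., 355.]), array([ 746.1, -253.5,    0. ]))]
bisque_bowl scene [(0.69, array([274., 400.]), array([740.9, 229. ,   0. ]))]
bisque_bowl top [(0.68, array([136., 209.]), array([753.7, 225.8,   0. ]))]
[ 154.5 -605.6  219.4] [[-0.   1.   0.2]
 [ 0.   0.2 -1. ]
 [-1.  -0.  -0. ]] 93.74232804792298
```

View pics/a.png

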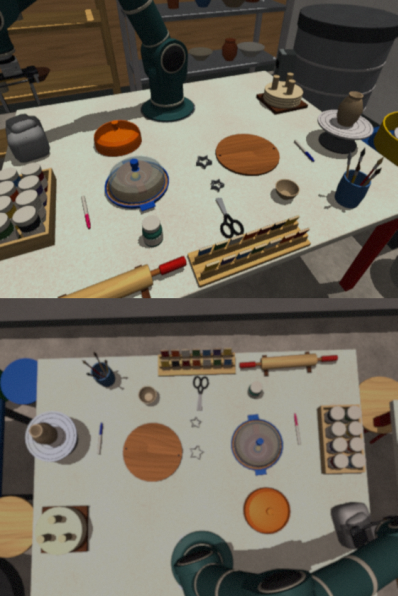

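Knob candidates in the top view are an orange look-alike at (300,378) and the clear dome with a blue knob at (202,367), which is the match. I'll check it in a close crop and measure the lugs and bat by colour.

```bash
python3 - <<'E'
from h import *
np.set_printoptions(precision=1,suppress=True)
f=vision.grab_frame("top"); g=vision.grab_frame("scene")
a=cv2.resize(f["color"][150:260,310:420],(440,440),interpolation=cv2.INTER_CUBIC)
b=cv2.resize(g["color"][190:310,130:250],(440,440),interpolation=cv2.INTER_CUBIC)
im=np.hstack([a,b])[:,:,::-1]; cv2.imwrite("pics/b.png",cv2.resize(im,(800,400)))
hsv=cv2.cvtColor(f["color"],cv2.COLOR_RGB2HSV)
m=cv2.inRange(hsv,(100,120,60),(125,255,255)); m[:150]=0;m[265:]=0;m[:,:310]=0;m[:,420:]=0
n,l,st,c=cv2.connectedComponentsWithStats(m)
for i in range(1,n):
  if st[i,4]>8: print("blue",st[i],c[i],at_z(f,c[i][::-1],18))
m=cv2.inRange(hsv,(3,90,50),(20,255,255)); m[:170]=0;m[270:]=0;m[:,:150]=0;m[:,270:]=0
n,l,st,c=cv2.connectedComponentsWithStats(m)
for i in range(1,n):
  if st[i,4]>500: print("bat",st[i],c[i],at_z(f,c[i][::-1],12))
t=tri([(f,(202,367)),(g,(229,189))]); print("knob",t)
E
```

```text
blue [350 164  15   8  90] [356.4 167.7] [ 630.3 -250.7   18. ]
blue [361 198  10   8  64] [365.5 201.6] [ 519.3 -274.4   18. ]
blue [359 240  15   9  92] [366.5 244.2] [ 383.6 -271.    18. ]
bat [ 173  176   84   82 5378] [214.5 216.6] [485.8 209.1  12. ]
knob [ 506.1 -260.7  108.8]
```

View pics/b.png

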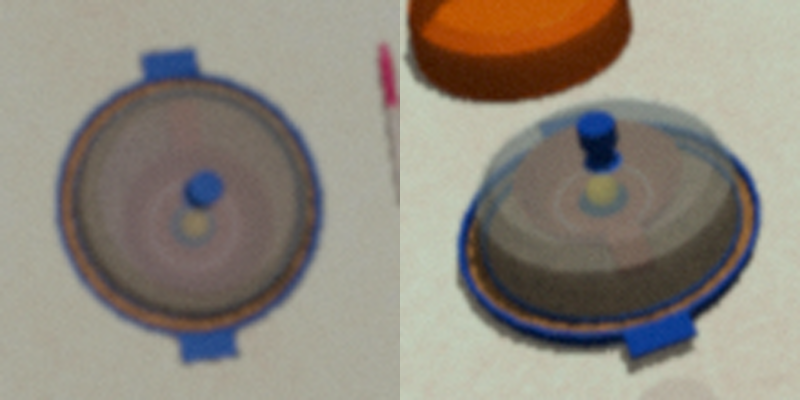

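The clear dome with the blue knob is the lid, knob at about (506,-261,109). Its handle shows under the dome towards the far lug (top crop, about (180,120)), so tray +x has a yaw of about 0.08 rad. Next I'll work out the tool-frame shift.

```bash
cat > go.py <<'E'
import sys
from h import *
s=ctrl.sense(); M=R.from_quat(s["tcp_rot"]).as_matrix(); p=np.array(s["ee_pos"])
np.set_printoptions(precision=3,suppress=True)
print("t",s["time"],"p",p,"yaw_y",np.degrees(np.arctan2(M[1,1],M[0,1])),"down",M[:,0],"w",s["width"],"F",np.array(s["wrist_force"]),"j",np.array(s["joint_pos"]))
if len(sys.argv)>3: print("slide units",M.T@(np.array(list(map(float,sys.argv[1:4])))-p)/50)
E
python3 go.py 507 -261 200
```

```text
t 1.6 p [ 154.521 -605.595  219.425] yaw_y 14.314247722398566 down [-0.  0. -1.] w 93.9516318196686 F [ 0.485 -0.114  0.589] j [ 1.279  0.417 -0.01   1.614  0.005  1.111 -0.053]
slide units [ 0.388  8.535 -4.935]
```

```bash
python3 -m inch '[{"jaw":-1,"slide":[0.04,0.86,-0.5],"rot":[0,0,0]},{"jaw":-1,"slide":[0.04,0.86,-0.5],"rot":[0,0,0]},{"jaw":-1,"slide":[0.04,0.86,-0.5],"rot":[0,0,0]},{"jaw":-1,"slide":[0.04,0.86,-0.5],"rot":[0,0,0]},{"jaw":-1,"slide":[0.04,0.86,-0.5],"rot":[0,0,0]},{"jaw":-1,"slide":[0.04,0.86,-0.5],"rot":[0,0,0]},{"jaw":-1,"slide":[0.04,0.86,-0.5],"rot":[0,0,0]},{"jaw":-1,"slide":[0.04,0.86,-0.5],"rot":[0,0,0]},{"jaw":-1,"slide":[0.04,0.86,-0.5],"rot":[0,0,0]},{"jaw":-1,"slide":[0.04,0.8,-0.44],"rot":[0,0,0]}]'
python3 -m inch '[{"jaw":-1,"slide":[0,0,0],"rot":[0.8,0,0]},{"jaw":-1,"slide":[0,0,0],"rot":[0.8,0,0]},{"jaw":-1,"slide":[0,0,0],"rot":[0,0,0]}]'
python3 go.py 507 -261 200
python3 - <<'E'
from h import *
f=vision.grab_frame("wrist"); save(f,"c.png")
for q,z in (("lid_knob",109),("tray",0),("dish_handle",45.5)):
    print(q,[(round(d["p"],2),d["centre"],at_z(f,d["centre"],z)) for d in nets.pinpoint("wrist",q)[:2]])
print(px(f,(506,-261,109)))
E
```

```text
time: 2.85
ee_pos: [508.3, -259.3, 199.5]
tcp_rot: [0.434, 0.558, -0.434, 0.559]
wrist_force: [0.1, 0.0, 0.1]
width: 93.8
time: 3.22
ee_pos: [507.2, -260.6, 199.4]
tcp_rot: [0.479, 0.52, -0.479, 0.52]
wrist_force: [-0.2, -0.5, 0.1]
width: 93.8
t 3.225 p [ 507.244 -260.63   199.449] yaw_y 4.74186128668634 down [-0. -0. -1.] w 93.82585776963663 F [-0.246 -0.532  0.139] j [ 0.586  0.348 -0.205  1.768  0.081  1.033 -1.137]
slide units [-0.011 -0.005  0.007]
lid_knob [(0.66, [216.3, 274.7], array([ 511.72707357, -261.17237093,  109.        ]))]
tray [(0.52, [215.1, 276.5], array([ 482.27734169, -265.42862155,    0.        ]))]
dish_handle []
(np.float64(223.1970678901634), np.float64(273.9007154235087))
```

View pics/c.png

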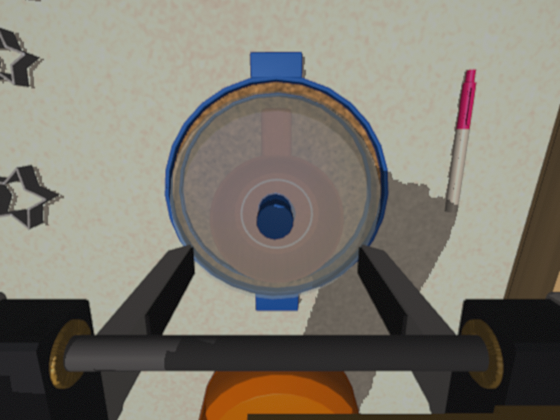

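The picture shows the knob at about pixel (212,275) between the open jaws, with the handle at (130,275) and the lugs lined up with the tool. I'm going down and gripping.

```bash
python3 -m inch '[{"jaw":-1,"slide":[0.3,0.04,0],"rot":[0,0,0]},{"jaw":-1,"slide":[0.4,0,0],"rot":[0,0,0]},{"jaw":-1,"slide":[0.4,0,0],"rot":[0,0,0]},{"jaw":-1,"slide":[0.4,0,0],"rot":[0,0,0]},{"jaw":-1,"slide":[0.3,0,0],"rot":[0,0,0]},{"jaw":-1,"slide":[0.1,0,0],"rot":[0,0,0]},{"jaw":-1,"slide":[0,0,0],"rot":[0,0,0]},{"jaw":1,"slide":[0,0,0],"rot":[0,0,0]},{"jaw":1,"slide":[0,0,0],"rot":[0,0,0]},{"jaw":1,"slide":[0,0,0],"rot":[0,0,0]}]' 25
python3 -m inch '[{"jaw":1,"slide":[0,0,0],"rot":[0,0,0]},{"jaw":1,"slide":[0,0,0],"rot":[0,0,0]},{"jaw":1,"slide":[0,0,0],"rot":[0,0,0]},{"jaw":1,"slide":[0,0,0],"rot":[0,0,0]}]'
```

```text
time: 4.68
ee_pos: [509.3, -260.6, 104.7]
tcp_rot: [0.479, 0.52, -0.479, 0.52]
wrist_force: [-0.2, 0.5, -0.5]
width: 67.4
time: 5.18
ee_pos: [509.2, -260.5, 104.4]
tcp_rot: [0.479, 0.52, -0.479, 0.52]
wrist_force: [-0.2, -0.9, -0.4]
width: 28.7
```

Gripped at 28.7 mm, which matches the 29 mm head. Next I'll lift about 85 mm.

```bash
python3 -m inch '[{"jaw":1,"slide":[-0.05,0,0],"rot":[0,0,0]},{"jaw":1,"slide":[-0.1,0,0],"rot":[0,0,0]},{"jaw":1,"slide":[-0.2,0,0],"rot":[0,0,0]},{"jaw":1,"slide":[-0.25,0,0],"rot":[0,0,0]},{"jaw":1,"slide":[-0.25,0,0],"rot":[0,0,0]},{"jaw":1,"slide":[-0.25,0,0],"rot":[0,0,0]},{"jaw":1,"slide":[-0.25,0,0],"rot":[0,0,0]},{"jaw":1,"slide":[-0.2,0,0],"rot":[0,0,0]},{"jaw":1,"slide":[-0.15,0,0],"rot":[0,0,0]},{"jaw":1,"slide":[0,0,0],"rot":[0,0,0]}]'
python3 go.py 487 209 189
python3 - <<'E'
from h import *
np.set_printoptions(precision=1,suppress=True)
fs={c:vision.grab_frame(c) for c in("scene","top")}
a=cv2.resize(fs["scene"]["color"][150:310,100:260],(400,400)); b=cv2.resize(fs["top"]["color"][140:260,310:430],(400,400))
cv2.imwrite("pics/d.png",np.hstack([a,b])[:,:,::-1])
for q,z in dict(bat_top=12,dish_handle=45.5,dish_well=22,marble_center=34.5).items():
  for c,f in fs.items():
    print(q,c,[(round(d["p"],2),np.round(d["centre"]),at_z(f,d["centre"],z)) for d in nets.pinpoint(c,q)[:2]])
E
```

```text
time: 6.42
ee_pos: [509.3, -260.6, 189.9]
tcp_rot: [0.479, 0.52, -0.479, 0.52]
wrist_force: [-0.5, 0.3, -1.5]
width: 28.6
t 6.425 p [ 509.317 -260.625  189.864] yaw_y 4.70948960271238 down [ 0. -0. -1.] w 28.57246645050393 F [-0.455  0.325 -1.494] j [ 0.584  0.361 -0.205  1.774  0.085  1.015 -1.142]
slide units [ 0.015  0.326 -9.397]
bat_top scene [(0.61, array([212., 348.]), array([480.6, 214.7,  12. ]))]
bat_top top [(0.75, array([214., 212.]), array([492.8, 215.7,  12. ]))]
dish_handle scene [(0.49, array([267., 198.]), array([ 579.3, -258.2,   45.5]))]
dish_handle top []
dish_well scene []
dish_well top [(0.41, array([216., 214.]), array([487.4, 209.9,  22. ])), (0.26, array([199., 141.]), array([547.9, 443.7,  22. ]))]
marble_center scene [(0.28, array([232., 287.]), array([527.1,  -3.5,  34.5]))]
marble_center top []
```

View pics/d.png

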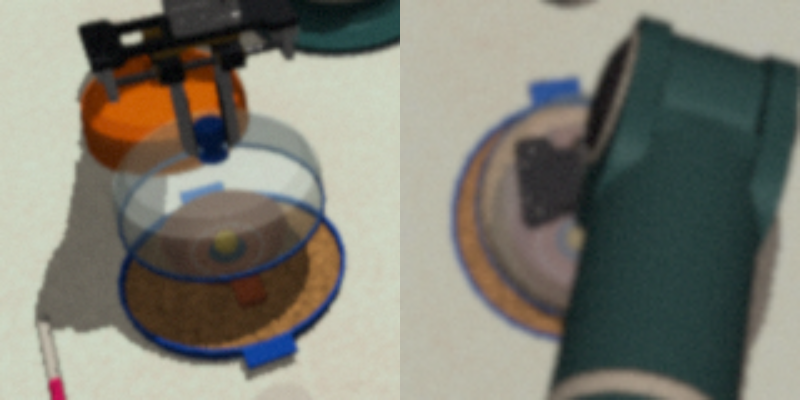

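The lid hangs level and the marble is still on its spot in the dish. Carrying the lid to the bat.

```bash
python3 -m inch '[{"jaw":1,"slide":[0,0,-0.15],"rot":[0,0,0]},{"jaw":1,"slide":[0,0.03,-0.35],"rot":[0,0,0]},{"jaw":1,"slide":[0,0.03,-0.55],"rot":[0,0,0]},{"jaw":1,"slide":[0,0.03,-0.65],"rot":[0,0,0]},{"jaw":1,"slide":[0,0.03,-0.7],"rot":[0,0,0]},{"jaw":1,"slide":[0,0.03,-0.7],"rot":[0,0,0]},{"jaw":1,"slide":[0,0.03,-0.7],"rot":[0,0,0]},{"jaw":1,"slide":[0,0.03,-0.7],"rot":[0,0,0]},{"jaw":1,"slide":[0,0.03,-0.7],"rot":[0,0,0]},{"jaw":1,"slide":[0,0.03,-0.7],"rot":[0,0,0]}]'
python3 -m inch '[{"jaw":1,"slide":[0,0.03,-0.7],"rot":[0,0,0]},{"jaw":1,"slide":[0,0.03,-0.7],"rot":[0,0,0]},{"jaw":1,"slide":[0,0.03,-0.7],"rot":[0,0,0]},{"jaw":1,"slide":[0,0,-0.6],"rot":[0,0,0]},{"jaw":1,"slide":[0,0,-0.45],"rot":[0,0,0]},{"jaw":1,"slide":[0,0,-0.25],"rot":[0,0,0]},{"jaw":1,"slide":[0,0,-0.1],"rot":[0,0,0]},{"jaw":1,"slide":[0,0,0],"rot":[0,0,0]},{"jaw":1,"slide":[0,0,0],"rot":[0,0,0]}]'
python3 go.py 488 211 105
```

```text
time: 8.18
ee_pos: [497.7, 36.9, 189.6]
tcp_rot: [0.479, 0.52, -0.479, 0.52]
wrist_force: [-0.6, -0.9, -2.7]
width: 28.4
time: 9.3
ee_pos: [488.7, 208.6, 189.4]
tcp_rot: [0.479, 0.52, -0.479, 0.52]
wrist_force: [-0.2, 0.9, -2.5]
width: 28.4
t 9.3 p [488.667 208.583 189.443] yaw_y 4.652375774115308 down [-0. -0. -1.] w 28.439673691112958 F [-0.18   0.949 -2.459] j [-0.082  0.315 -0.454  1.866  0.162  0.997 -2.094]
slide units [ 1.689 -0.009 -0.05 ]
```

```bash
python3 -m inch '[{"jaw":1,"slide":[0.15,0,0],"rot":[0,0,0]},{"jaw":1,"slide":[0.3,0,0],"rot":[0,0,0]},{"jaw":1,"slide":[0.35,0,0],"rot":[0,0,0]},{"jaw":1,"slide":[0.3,0,0],"rot":[0,0,0]},{"jaw":1,"slide":[0.2,0,0],"rot":[0,0,0]},{"jaw":1,"slide":[0.15,0,0],"rot":[0,0,0]},{"jaw":1,"slide":[0.1,0,0],"rot":[0,0,0]},{"jaw":1,"slide":[0.05,0,0],"rot":[0,0,0]},{"jaw":1,"slide":[0.05,0,0],"rot":[0,0,0]},{"jaw":1,"slide":[0,0,0],"rot":[0,0,0]}]'
python3 - <<'E'
from h import *
np.set_printoptions(precision=1,suppress=True)
fs={c:vision.grab_frame(c) for c in("scene","top")}
for q,z in dict(lid_knob=109).items():
  for c,f in fs.items():
    print(q,c,[(round(d["p"],2),np.round(d["centre"]),at_z(f,d["centre"],z)) for d in nets.pinpoint(c,q)[:3]])
E
```

```text
time: 10.55
ee_pos: [488.6, 209.4, 107.0]
tcp_rot: [0.479, 0.52, -0.479, 0.52]
wrist_force: [0.0, 0.2, -1.9]
width: 28.6
lid_knob scene [(0.82, array([186., 351.]), array([481.4, 213.6, 109. ])), (0.61, array([173., 162.]), array([ 228.9, -286.8,  109. ]))]
lid_knob top [(0.87, array([297., 378.]), array([ 223. , -280.6,  109. ]))]
```

Lower the last 2–3 mm, release slowly, then retreat.

```bash
python3 -m inch '[{"jaw":1,"slide":[0.02,0,0],"rot":[0,0,0]},{"jaw":1,"slide":[0.02,0,0],"rot":[0,0,0]},{"jaw":1,"slide":[0.02,0,0],"rot":[0,0,0]},{"jaw":1,"slide":[0,0,0],"rot":[0,0,0]}]'
python3 -m inch '[{"jaw":0.2,"slide":[0,0,0],"rot":[0,0,0]},{"jaw":-0.2,"slide":[0,0,0],"rot":[0,0,0]},{"jaw":-1,"slide":[0,0,0],"rot":[0,0,0]},{"jaw":-1,"slide":[0,0,0],"rot":[0,0,0]},{"jaw":-1,"slide":[0,0,0],"rot":[0,0,0]},{"jaw":-1,"slide":[0,0,0],"rot":[0,0,0]}]'
python3 go.py 488 211 190
```

```text
time: 11.25
ee_pos: [488.6, 209.3, 104.4]
tcp_rot: [0.479, 0.52, -0.479, 0.52]
wrist_force: [-3.0, -1.9, 7.8]
width: 28.2
time: 12.0
ee_pos: [488.5, 209.4, 104.0]
tcp_rot: [0.479, 0.52, -0.479, 0.52]
wrist_force: [0.0, 0.5, -0.8]
width: 84.0
t 12.0 p [488.504 209.399 103.954] yaw_y 4.715188328183828 down [-0.  0. -1.] w 83.99094045897336 F [ 0.01  0.49 -0.77] j [-0.117  0.43  -0.423  1.934  0.235  0.825 -2.155]
slide units [-1.721 -0.007 -0.033]
```

```bash
python3 -m inch '[{"jaw":-1,"slide":[-0.3,0,0],"rot":[0,0,0]},{"jaw":-1,"slide":[-0.6,0,0],"rot":[0,0,0]},{"jaw":-1,"slide":[-0.7,0,0],"rot":[0,0,0]},{"jaw":-1,"slide":[-0.4,0,0],"rot":[0,0,0]},{"jaw":-1,"slide":[0,0.05,0.4],"rot":[0,0,0]},{"jaw":-1,"slide":[0,0.05,0.75],"rot":[0,0,0]},{"jaw":-1,"slide":[0,0.05,0.75],"rot":[0,0,0]},{"jaw":-1,"slide":[0,0.05,0.75],"rot":[0,0,0]},{"jaw":-1,"slide":[0,0.05,0.75],"rot":[0,0,0]},{"jaw":-1,"slide":[0,0.05,0.75],"rot":[0,0,0]}]'
python3 -m inch '[{"jaw":-1,"slide":[0,0.05,0.75],"rot":[0,0,0]},{"jaw":-1,"slide":[0,0.05,0.75],"rot":[0,0,0]},{"jaw":-1,"slide":[0,0.05,0.75],"rot":[0,0,0]},{"jaw":-1,"slide":[0,0.05,0.75],"rot":[0,0,0]},{"jaw":-1,"slide":[0,0.05,0.75],"rot":[0,0,0]},{"jaw":-1,"slide":[0,0.05,0.75],"rot":[0,0,0]},{"jaw":-1,"slide":[0,0.05,0.6],"rot":[0,0,0]},{"jaw":-1,"slide":[0,0.05,0.15],"rot":[0,0,0]},{"jaw":-1,"slide":[0,0,0],"rot":[0,0,0]}]'
python3 go.py 572 -256 190
python3 - <<'E'
from h import *
np.set_printoptions(precision=1,suppress=True)
f=vision.grab_frame("wrist"); save(f,"e.png")
for q,z in dict(dish_handle=45.5,dish_well=22,marble_center=34.5,tray=0).items():
    print(q,[(round(d["p"],2),np.round(d["centre"]),at_z(f,d["centre"],z)) for d in nets.pinpoint("wrist",q)[:2]])
g=vision.grab_frame("top"); save(g,"f.png",(140,290,140,440),2.6)
E
```

```text
time: 13.25
ee_pos: [520.7, 2.7, 205.1]
tcp_rot: [0.479, 0.52, -0.479, 0.52]
wrist_force: [0.1, 0.7, 0.9]
width: 94.1
time: 14.38
ee_pos: [562.2, -255.7, 204.4]
tcp_rot: [0.479, 0.52, -0.479, 0.52]
wrist_force: [0.2, -0.7, 0.1]
width: 93.9
t 14.375 p [ 562.19  -255.67   204.373] yaw_y 4.720327024036252 down [ 0.  0. -1.] w 93.93367661385415 F [ 0.222 -0.739  0.134] j [ 0.545  0.427 -0.222  1.643  0.103  1.083 -1.194]
slide units [0.288 0.195 0.023]
dish_handle [(0.81, array([186., 278.]), array([ 578.3, -258.1,   45.5]))]
dish_well [(0.92, array([258., 277.]), array([ 493.3, -264.7,   22. ]))]
marble_center []
tray [(0.21, array([188., 277.]), array([ 567. , -258.6,    0. ]))]
```

View pics/e.png

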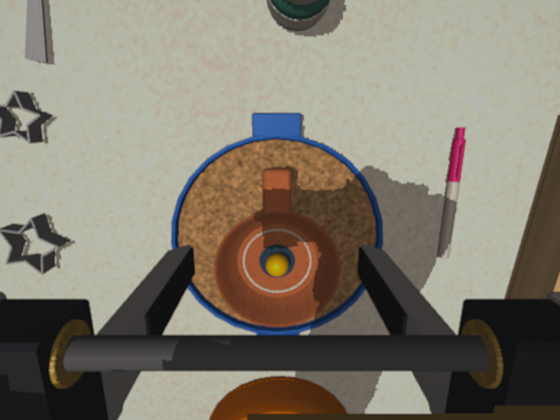

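View pics/f.png

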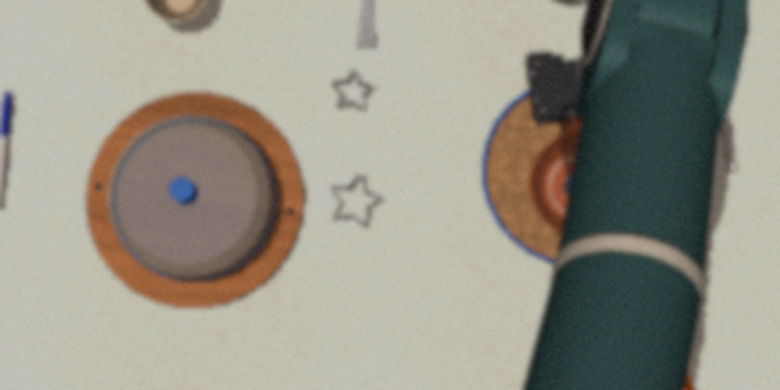

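The wrist view shows the dish uncovered, with the marble in the spot at (263,277) and the handle at (190,277). The top view shows the lid standing in the middle of the bat (knob at (190,182) of the crop). I'll move to above the handle and check from close by.

```bash
python3 -m inch '[{"jaw":-1,"slide":[0.4,0.1,0.02],"rot":[0,0,0]},{"jaw":-1,"slide":[0.5,0.1,0.02],"rot":[0,0,0]},{"jaw":-1,"slide":[0.5,0.08,0],"rot":[0,0,0]},{"jaw":-1,"slide":[0.5,0,0],"rot":[0,0,0]},{"jaw":-0.2,"slide":[0.4,0,0],"rot":[0,0,0]},{"jaw":-0.2,"slide":[0.25,0,0],"rot":[0,0,0]},{"jaw":-0.2,"slide":[0,0,0],"rot":[0,0,0]}]'
python3 go.py 576 -257.5 41
python3 - <<'E'
from h import *
np.set_printoptions(precision=1,suppress=True)
f=vision.grab_frame("wrist"); save(f,"g.png")
for q,z in dict(dish_handle=45.5,dish_well=22,marble_center=34.5).items():
    print(q,[(round(d["p"],2),np.round(d["centre"]),at_z(f,d["centre"],z)) for d in nets.pinpoint("wrist",q)[:2]])
s=ctrl.sense();p=np.array(s["ee_pos"]); M=R.from_quat(s["tcp_rot"]).as_matrix()
print("px under tcp at handle top", px(f,[p[0],p[1],52]), "tips",px(f,p+M@[14,0,23]),px(f,p+M@[14,0,-23]))
E
```

```text
time: 15.55
ee_pos: [575.8, -256.8, 75.6]
tcp_rot: [0.479, 0.521, -0.479, 0.52]
wrist_force: [0.1, -0.1, 0.5]
width: 67.6
t 15.55 p [ 575.838 -256.823   75.631] yaw_y 4.716093514630465 down [-0.001  0.001 -1.   ] w 67.6391803108714 F [ 0.115 -0.103  0.475] j [ 0.518  0.597 -0.2    1.702  0.148  0.859 -1.234]
slide units [0.693 0.003 0.014]
dish_handle [(0.81, array([249., 274.]), array([ 576.4, -257.4,   45.5]))]
dish_well [(0.65, array([342., 273.]), array([ 492.6, -263.4,   22. ]))]
marble_center []
px under tcp at handle top (np.float64(252.67626699899367), np.float64(273.7797229045486)) tips (np.float64(260.16963656760026), np.float64(314.1859393278667)) (np.float64(260.2487005583911), np.float64(233.20877153725027))
```

View pics/g.png

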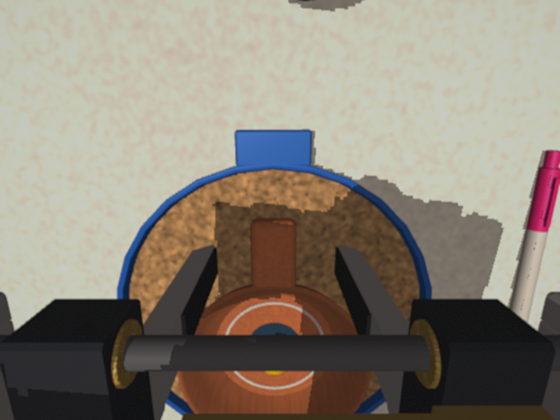

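The handle spans columns 251–296 (middle 273.5), centred between the fingers at 273.8. I'll go down and close gently.

```bash
python3 -m inch '[{"jaw":-0.2,"slide":[0.1,0,0.01],"rot":[0,0,0]},{"jaw":-0.2,"slide":[0.2,0,0],"rot":[0,0,0]},{"jaw":-0.2,"slide":[0.2,0,0],"rot":[0,0,0]},{"jaw":-0.2,"slide":[0.12,0,0],"rot":[0,0,0]},{"jaw":-0.2,"slide":[0.07,0,0],"rot":[0,0,0]},{"jaw":0.2,"slide":[0,0,0],"rot":[0,0,0]},{"jaw":0.2,"slide":[0,0,0],"rot":[0,0,0]},{"jaw":0.25,"slide":[0,0,0],"rot":[0,0,0]},{"jaw":0.25,"slide":[0,0,0],"rot":[0,0,0]}]' 25; python3 go.py 576 -257.5 41
```

```text
time: 16.88
ee_pos: [576.2, -257.5, 42.1]
tcp_rot: [0.479, 0.52, -0.479, 0.52]
wrist_force: [0.4, 0.7, -0.6]
width: 35.4
t 16.875 p [ 576.249 -257.529   42.103] yaw_y 4.711893275671768 down [ 0. -0. -1.] w 35.41924515688876 F [ 0.436  0.708 -0.555] j [ 0.513  0.643 -0.192  1.714  0.16   0.8   -1.242]
slide units [ 0.022 -0.005 -0.001]
```

```bash
python3 -m inch '[{"jaw":0.28,"slide":[0,0,0],"rot":[0,0,0]},{"jaw":0.31,"slide":[0,0,0],"rot":[0,0,0]},{"jaw":0.34,"slide":[0,0,0],"rot":[0,0,0]},{"jaw":0.36,"slide":[0,0,0],"rot":[0,0,0]},{"jaw":0.38,"slide":[0,0,0],"rot":[0,0,0]},{"jaw":0.4,"slide":[0,0,0],"rot":[0,0,0]},{"jaw":0.42,"slide":[0,0,0],"rot":[0,0,0]},{"jaw":0.5,"slide":[0,0,0],"rot":[0,0,0]},{"jaw":0.7,"slide":[0,0,0],"rot":[0,0,0]},{"jaw":1,"slide":[0,0,0],"rot":[0,0,0]}]' 60
python3 -m inch '[{"jaw":1,"slide":[0,0,0],"rot":[0,0,0]},{"jaw":1,"slide":[0,0,0],"rot":[0,0,0]}]'; python3 go.py
python3 -m inch '[{"jaw":1,"slide":[-0.01,0,0],"rot":[0,0,0]},{"jaw":1,"slide":[-0.02,0,0],"rot":[0,0,0]},{"jaw":1,"slide":[-0.03,0,0],"rot":[0,0,0]},{"jaw":1,"slide":[-0.04,0,0],"rot":[0,0,0]},{"jaw":1,"slide":[-0.04,0,0],"rot":[0,0,0]},{"jaw":1,"slide":[-0.04,0,0],"rot":[0,0,0]},{"jaw":1,"slide":[-0.03,0,0],"rot":[0,0,0]},{"jaw":1,"slide":[-0.02,0,0],"rot":[0,0,0]},{"jaw":1,"slide":[-0.01,0,0],"rot":[0,0,0]},{"jaw":1,"slide":[0,0,0],"rot":[0,0,0]}]'
python3 - <<'E'
from h import *
f=vision.grab_frame("scene"); w=vision.grab_frame("wrist")
a=cv2.resize(f["color"][190:310,130:250],(400,400),interpolation=cv2.INTER_CUBIC); b=cv2.resize(w["color"][140:420,140:420],(400,400))
cv2.imwrite("pics/h.png",np.hstack([a,b])[:,:,::-1])
E
python3 go.py
```

```text
time: 18.12
ee_pos: [576.1, -257.5, 41.9]
tcp_rot: [0.479, 0.52, -0.479, 0.52]
wrist_force: [-1.1, 0.6, 0.8]
width: 27.7
time: 18.38
ee_pos: [576.2, -257.5, 41.9]
tcp_rot: [0.479, 0.52, -0.479, 0.52]
wrist_force: [-0.3, 1.1, -0.2]
width: 27.4
t 18.375 p [ 576.161 -257.499   41.947] yaw_y 4.708778396778022 down [-0.  0. -1.] w 27.444189149108247 F [-0.26   1.087 -0.171] j [ 0.513  0.643 -0.192  1.714  0.16   0.8   -1.242]
time: 19.62
ee_pos: [576.1, -257.5, 53.9]
tcp_rot: [0.479, 0.52, -0.479, 0.52]
wrist_force: [-0.2, 0.7, -1.8]
width: 27.6
t 19.725 p [ 576.13  -257.463   53.867] yaw_y 4.713944059095126 down [-0.  0. -1.] w 27.810304285051647 F [-0.636 -0.215 -2.353] j [ 0.515  0.626 -0.195  1.71   0.156  0.821 -1.239]
```

View pics/h.png

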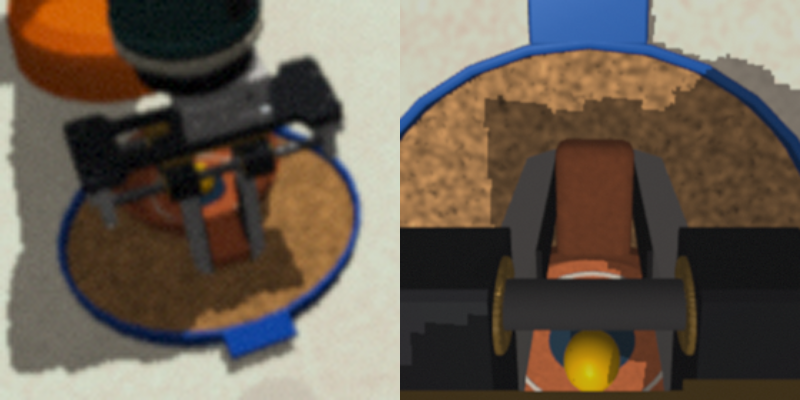

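The wrist force reads about −2.1 to −2.4 N, so the gripper carries the full weight of the dish. The marble is at about (592,360) of the wrist half, over the blue spot. I'll keep lifting smoothly.

```bash
python3 -m inch '[{"jaw":1,"slide":[-0.03,0,0],"rot":[0,0,0]},{"jaw":1,"slide":[-0.06,0,0],"rot":[0,0,0]},{"jaw":1,"slide":[-0.09,0,0],"rot":[0,0,0]},{"jaw":1,"slide":[-0.11,0,0],"rot":[0,0,0]},{"jaw":1,"slide":[-0.12,0,0],"rot":[0,0,0]},{"jaw":1,"slide":[-0.12,0,0],"rot":[0,0,0]},{"jaw":1,"slide":[-0.12,0,0],"rot":[0,0,0]},{"jaw":1,"slide":[-0.12,0,0],"rot":[0,0,0]},{"jaw":1,"slide":[-0.12,0,0],"rot":[0,0,0]},{"jaw":1,"slide":[-0.12,0,0],"rot":[0,0,0]}]'
python3 -m inch '[{"jaw":1,"slide":[-0.12,0,0],"rot":[0,0,0]},{"jaw":1,"slide":[-0.12,0,0],"rot":[0,0,0]},{"jaw":1,"slide":[-0.12,0,0],"rot":[0,0,0]},{"jaw":1,"slide":[-0.12,0,0],"rot":[0,0,0]},{"jaw":1,"slide":[-0.1,0,0],"rot":[0,0,0]},{"jaw":1,"slide":[-0.07,0,0],"rot":[0,0,0]},{"jaw":1,"slide":[-0.04,0,0],"rot":[0,0,0]},{"jaw":1,"slide":[-0.02,0,0],"rot":[0,0,0]},{"jaw":1,"slide":[0,0,0],"rot":[0,0,0]},{"jaw":1,"slide":[0,0,0],"rot":[0,0,0]}]'
python3 - <<'E'
from h import *
f=vision.grab_frame("scene"); w=vision.grab_frame("wrist")
a=cv2.resize(f["color"][170:290,110:230],(400,400),interpolation=cv2.INTER_CUBIC); b=cv2.resize(w["color"][140:420,140:420],(400,400))
cv2.imwrite("pics/i.png",np.hstack([a,b])[:,:,::-1])
E
python3 go.py
```

```text
time: 20.98
ee_pos: [576.2, -257.5, 104.8]
tcp_rot: [0.479, 0.52, -0.479, 0.52]
wrist_force: [0.5, 0.1, -1.8]
width: 27.4
time: 22.22
ee_pos: [576.1, -257.4, 139.8]
tcp_rot: [0.479, 0.52, -0.479, 0.52]
wrist_force: [-1.4, -0.1, -1.6]
width: 27.3
t 22.325 p [ 576.114 -257.484  139.806] yaw_y 4.7123861108416145 down [-0.  0. -1.] w 27.33185788063927 F [-0.322  0.258 -1.395] j [ 0.529  0.518 -0.212  1.663  0.126  0.975 -1.216]
```

View pics/i.png

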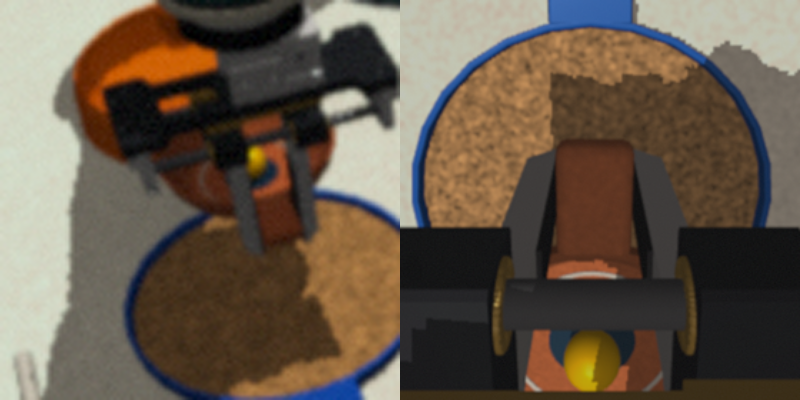

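The dish is level in the grip at a well height of about 120 mm, and the marble is still on the spot. Joint 7 has room for a turn with yaw increasing (negative wx). Starting gently to check the sign.

```bash
python3 -m inch '[{"jaw":1,"slide":[0,0,0],"rot":[-0.05,0,0]},{"jaw":1,"slide":[0,0,0],"rot":[-0.1,0,0]},{"jaw":1,"slide":[0,0,0],"rot":[-0.15,0,0]},{"jaw":1,"slide":[0,0,0],"rot":[-0.2,0,0]},{"jaw":1,"slide":[0,0,0],"rot":[-0.25,0,0]},{"jaw":1,"slide":[0,0,0],"rot":[-0.3,0,0]},{"jaw":1,"slide":[0,0,0],"rot":[-0.35,0,0]},{"jaw":1,"slide":[0,0,0],"rot":[-0.35,0,0]},{"jaw":1,"slide":[0,0,0],"rot":[-0.35,0,0]},{"jaw":1,"slide":[0,0,0],"rot":[-0.35,0,0]}]'; python3 go.py
```

```text
time: 23.58
ee_pos: [576.1, -257.5, 139.9]
tcp_rot: [0.408, 0.578, -0.408, 0.578]
wrist_force: [0.4, 0.2, -2.8]
width: 27.5
t 23.575 p [ 576.138 -257.524  139.917] yaw_y 19.551080607374907 down [-0.  0. -1.] w 27.513719241706607 F [ 0.406  0.164 -2.756] j [ 0.57   0.523 -0.269  1.661  0.161  0.979 -0.984]
```

```bash
python3 -m inch '[{"jaw":1,"slide":[0,0,0],"rot":[-0.4,0,0]},{"jaw":1,"slide":[0,0,0],"rot":[-0.4,0,0]},{"jaw":1,"slide":[0,0,0],"rot":[-0.4,0,0]},{"jaw":1,"slide":[0,0,0],"rot":[-0.4,0,0]},{"jaw":1,"slide":[0,0,0],"rot":[-0.4,0,0]},{"jaw":1,"slide":[0,0,0],"rot":[-0.4,0,0]},{"jaw":1,"slide":[0,0,0],"rot":[-0.4,0,0]},{"jaw":1,"slide":[0,0,0],"rot":[-0.4,0,0]},{"jaw":1,"slide":[0,0,0],"rot":[-0.4,0,0]},{"jaw":1,"slide":[0,0,0],"rot":[-0.4,0,0]}]'; python3 go.py
python3 -m inch '[{"jaw":1,"slide":[0,0,0],"rot":[-0.4,0,0]},{"jaw":1,"slide":[0,0,0],"rot":[-0.4,0,0]},{"jaw":1,"slide":[0,0,0],"rot":[-0.4,0,0]},{"jaw":1,"slide":[0,0,0],"rot":[-0.4,0,0]},{"jaw":1,"slide":[0,0,0],"rot":[-0.4,0,0]},{"jaw":1,"slide":[0,0,0],"rot":[-0.4,0,0]},{"jaw":1,"slide":[0,0,0],"rot":[-0.4,0,0]},{"jaw":1,"slide":[0,0,0],"rot":[-0.4,0,0]},{"jaw":1,"slide":[0,0,0],"rot":[-0.4,0,0]},{"jaw":1,"slide":[0,0,0],"rot":[-0.4,0,0]}]'; python3 go.py
```

```text
time: 24.82
ee_pos: [576.1, -257.5, 139.9]
tcp_rot: [0.279, 0.65, -0.279, 0.65]
wrist_force: [-0.4, 0.5, -2.6]
width: 27.8
t 24.825 p [ 576.147 -257.512  139.919] yaw_y 43.564735412589535 down [-0.  0. -1.] w 27.8061557436259 F [-0.427  0.526 -2.623] j [ 0.637  0.535 -0.361  1.659  0.217  0.988 -0.609]
time: 26.08
ee_pos: [576.2, -257.5, 139.9]
tcp_rot: [0.138, 0.694, -0.138, 0.694]
wrist_force: [0.1, -0.4, -3.5]
width: 27.6
t 26.075 p [ 576.158 -257.518  139.924] yaw_y 67.5709476914943 down [-0.  0. -1.] w 27.560650765923672 F [ 0.115 -0.401 -3.469] j [ 0.703  0.549 -0.454  1.656  0.275  1.    -0.234]
```

```bash
python3 -m inch '[{"jaw":1,"slide":[0,0,0],"rot":[-0.4,0,0]},{"jaw":1,"slide":[0,0,0],"rot":[-0.4,0,0]},{"jaw":1,"slide":[0,0,0],"rot":[-0.4,0,0]},{"jaw":1,"slide":[0,0,0],"rot":[-0.4,0,0]},{"jaw":1,"slide":[0,0,0],"rot":[-0.4,0,0]},{"jaw":1,"slide":[0,0,0],"rot":[-0.4,0,0]},{"jaw":1,"slide":[0,0,0],"rot":[-0.4,0,0]},{"jaw":1,"slide":[0,0,0],"rot":[-0.4,0,0]},{"jaw":1,"slide":[0,0,0],"rot":[-0.35,0,0]},{"jaw":1,"slide":[0,0,0],"rot":[-0.3,0,0]}]'
python3 -m inch '[{"jaw":1,"slide":[0,0,0],"rot":[-0.25,0,0]},{"jaw":1,"slide":[0,0,0],"rot":[-0.2,0,0]},{"jaw":1,"slide":[0,0,0],"rot":[-0.15,0,0]},{"jaw":1,"slide":[0,0,0],"rot":[-0.1,0,0]},{"jaw":1,"slide":[0,0,0],"rot":[0,0,0]},{"jaw":1,"slide":[0,0,0],"rot":[0,0,0]},{"jaw":1,"slide":[0,0,0],"rot":[0,0,0]},{"jaw":1,"slide":[0,0,0],"rot":[0,0,0]},{"jaw":1,"slide":[0,0,0],"rot":[0,0,0]},{"jaw":1,"slide":[0,0,0],"rot":[0,0,0]}]'
python3 -m inch '[{"jaw":1,"slide":[0,0,0],"rot":[0,0,0]},{"jaw":1,"slide":[0,0,0],"rot":[0,0,0]},{"jaw":1,"slide":[0,0,0],"rot":[0,0,0]},{"jaw":1,"slide":[0,0,0],"rot":[0,0,0]},{"jaw":1,"slide":[0,0,0],"rot":[0,0,0]},{"jaw":1,"slide":[0,0,0],"rot":[0,0,0]},{"jaw":1,"slide":[0,0,0],"rot":[0,0,0]},{"jaw":1,"slide":[0,0,0],"rot":[0,0,0]}]'
python3 go.py
python3 - <<'E'
from h import *
fs={c:vision.grab_frame(c) for c in("scene","top","wrist")}
np.set_printoptions(precision=1,suppress=True)
a=cv2.resize(fs["scene"]["color"][150:280,90:220],(390,390),interpolation=cv2.INTER_CUBIC); b=cv2.resize(fs["wrist"]["color"][140:420,140:420],(390,390))
cv2.imwrite("pics/j.png",np.hstack([a,b])[:,:,::-1])
for q,z in dict(dish_well=120,marble_center=132.5,lid_knob=109).items():
  for c,f in fs.items(): print(q,c,[(round(d["p"],2),np.round(d["centre"]),at_z(f,d["centre"],z)) for d in nets.pinpoint(c,q)[:2]])
E
```

```text
time: 27.32
ee_pos: [576.1, -257.5, 139.9]
tcp_rot: [-0.004, 0.707, 0.004, 0.707]
wrist_force: [0.1, -0.6, -1.7]
width: 27.5
time: 28.58
ee_pos: [576.1, -257.5, 139.9]
tcp_rot: [-0.029, 0.707, 0.029, 0.706]
wrist_force: [0.1, 0.3, -2.4]
width: 27.5
time: 29.58
ee_pos: [576.2, -257.5, 139.9]
tcp_rot: [-0.029, 0.707, 0.029, 0.706]
wrist_force: [-0.3, 0.2, -2.0]
width: 27.3
t 29.575 p [ 576.163 -257.465  139.906] yaw_y 94.7139246859324 down [-0.  0. -1.] w 27.33253041162882 F [-0.346  0.202 -2.015] j [ 0.776  0.571 -0.559  1.653  0.343  1.017  0.188]
dish_well scene [(0.9, array([255., 155.]), array([ 582.7, -348.6,  120. ]))]
dish_well top []
dish_well wrist [(0.74, array([375., 273.]), array([ 581.3, -343.3,  120. ]))]
marble_center scene [(0.54, array([250., 159.]), array([ 582.6, -337.2,  132.5])), (0.38, array([273., 403.]), array([834.1, 140.2, 132.5]))]
marble_center top []
marble_center wrist [(0.59, array([389., 271.]), array([ 579.9, -342.7,  132.5]))]
lid_knob scene [(0.97, array([172., 165.]), array([ 225.1, -278.4,  109. ])), (0.67, array([186., 352.]), array([484.5, 214.8, 109. ]))]
lid_knob top [(0.78, array([298., 379.]), array([ 220. , -283.1,  109. ])), (0.76, array([214., 211.]), array([484.2, 206. , 109. ]))]
lid_knob wrist []
```

View pics/j.png

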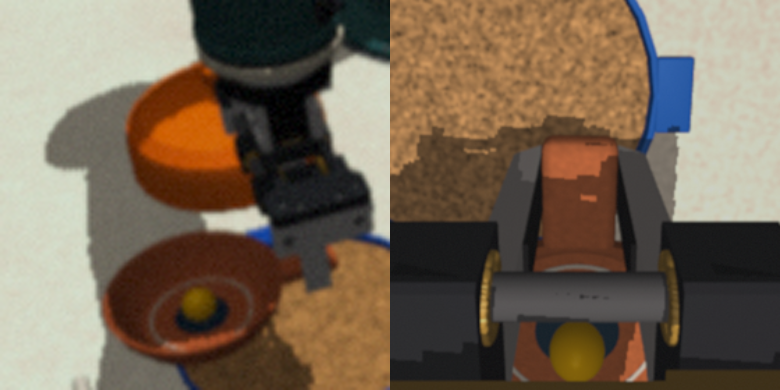

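The marble sits on the blue spot (scene crop (200,303)), and the dish looks level and turned 90°. Handing in.

```bash
python3 -c "
from cell import ctrl
print(ctrl.finish_job())"
```

```text
the job is handed in; nothing more can be done
None
```

I moved the lid to the bat, lifted the dish about 98 mm by its handle, turned it 90° and handed the job in at about 30 s while still holding it. The hand-in reports no verdict.

**Last checks:**
- **Lid:** it stands knob up and let go, 2–8 mm from the bat's middle by the different readings.
- **Dish:** the well is about 120 mm up and about 110 mm sideways from the tray's centre. The tool turned from 4.7° to 94.7° and stayed vertical, and the dish looked level, though I judged the dish's tilt by eye.
- **Grip:** the opening stayed at about 27.5 mm and the wrist carried about 2 N, the full weight of the dish and marble.
- **Marble:** the wrist view puts it 1–2 mm from the middle.

**What disagreed:** the scene camera put the marble about 11 mm from the well, because its estimate of the well was itself about 5 mm off. The picture shows the marble on the dark spot.

**Not checked:** I did not re-measure the other things on the table. I planned the path clear of them and saw nothing displaced.

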